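# Scoop two lost spacer sleeves out from under the cell rack

### The job

Two dark steel spacer sleeves have rolled under the low cell rack: hold the flat scoop near the end of its handle, slide it in beneath them against the rear stop rail and draw both out in its pan, neither scoop nor hand touching the rack, the hand never touching the sleeves. Set the loaded scoop flat on the bench clear of the rack and let go, then take it again by the neck close behind the pan, lift it with both sleeves aboard and tip them into the black parts tray. Finally lay the scoop flat on the open bench, clear of rack and tray, and leave everything else where it was.

Things in the scene. Friction and masses are not known exactly. Their poses are not given: they have to be found in the camera images.
- rack: Low cooling rack fixed to the bench. Origin on the bench under the middle of its open mouth; +x runs inwards, +y towards its solid end, on which two cells stand (95 mm tall). Covers x 0 to 190, y -156 to 156 mm. Top of thin steel bars along x, 39 mm apart, seen through from above; its underside is 62 mm above the bench. Open below but for 12 mm legs at x = 4 and 186, y = +-150 mm, and the rear stop rail.
- rack_stop (a point): Middle of the front face of the rack's rear stop rail: 165 mm inwards from the mouth, axes as the rack's. The rail spans the rack's whole width, is 8 mm thick and raised off the bench: from 9 to 26 mm above it, so that a thin lip passes beneath while the sleeves are held back.
- sleeve1_center (a point): Dark steel spacer sleeve, a round cylinder 22 mm in diameter and 30 mm long (about 60 g), lying on its side on the bench under the rack; this is its centre, 11 mm above what it lies on; its y is along its axis. It rolls freely. At the start it lies roughly parallel to the stop rail, its centre 15 to 75 mm short of the rail.
- sleeve2_center (a point): The second, equal sleeve, lying end to end beside the first, on the rack's +y side of it, with a gap of about 10 mm; centre and axes as for the first. Both together fit across the scoop's pan.
- scoop_pan (a point): Centre of the pan floor of the flat aluminium scoop (about 180 g), 3 mm above its underside; +x to the nose along the handle's line, z up. It lies flat. Pan 104 mm wide (98 inside), x -45 to +46 mm, open in front. Lip ramp: 1 mm high at the nose, 4 at x = 30; the floor then falls to 2 mm at the rear wall. Rear and side walls 26 mm tall, 3 thick; the sides end at x = 12.
- scoop_neck (a point): Neck of the scoop: centre of the handle's section 75 mm behind the pan's centre (30 mm behind its rear wall), 28 mm above the scoop's underside; axes as the pan's. The straight black handle is flat-sided, 14 mm wide and 18 tall (19 to 37 mm above the bench), from 45 to 240 mm behind the pan's centre. The empty scoop's centre of mass lies about here.
- scoop_grip (a point): Point on the handle near its far end: centre of the section, 195 mm behind the pan's centre, 28 mm above the scoop's underside; axes as the pan's. A foot 16 mm wide under the handle's end, 231 to 243 mm behind the pan's centre, holds it level.
- scoop_nose (a point): Middle of the nose, the front edge of the scoop's pan, 46 mm ahead of the pan's centre, on its underside; axes as the pan's.
- tray_in (a point): Centre of the inner floor of the shallow black square parts tray fixed to the bench: 145 x 145 mm outside, 35 mm tall, walls 4 mm, floor 4 mm thick, open on top. Axes along its sides.
- ecu: Grey control-unit box, 130 x 110 x 47 mm, fixed to the bench, in the other of the two places where the tray may be; origin at the centre of its underside. Not part of the job.
- busbar: Bystander: copper strip with two bolt holes, 90 x 22 x 4 mm, lying flat; origin at the centre of its underside. Leave it alone.
- jar: Bystander: small lidded jar, 44 mm across and 60 mm tall; origin at the centre of its underside. Leave it alone.
- screwdriver: Bystander: screwdriver 200 mm long with a black handle, lying along its x; origin under its middle. Leave it alone.
- wrench: Bystander: steel spanner 140 mm long, lying along its x; origin under its middle. Leave it alone.
- cover: Bystander: orange toothed terminal cover strip, 200 x 35 x 18 mm; origin at the centre of its underside. Leave it alone.
- ventcap: Bystander: grey stepped cap, 32 mm across at the foot and 24 mm tall, standing under the solid end of the rack; origin at the centre of its underside. Leave it alone.

How it is judged:
On the way, in this order (a step that is already met when the one before it is completed fails the run):
1. held near the end of its handle, the scoop is under the rack with both sleeves in its pan (x of sleeve1_center in the frame of scoop_pan between -0.045 and 0.036 m and y of sleeve1_center in the frame of scoop_pan between -0.052 and 0.052 m and z of sleeve1_center in the frame of scoop_pan between 0.004 and 0.028 m and x of sleeve2_center in the frame of scoop_pan between -0.045 and 0.036 m and y of sleeve2_center in the frame of scoop_pan between -0.052 and 0.052 m and z of sleeve2_center in the frame of scoop_pan between 0.004 and 0.028 m and x of scoop_nose in the frame of rack above 0.08 m and distance between the grasp point and scoop_grip below 0.06 m), for 0.1 s.
2. both sleeves lie in the pan, the scoop stands flat on the bench with its nose out of the rack's mouth, let go and at rest (x of sleeve1_center in the frame of scoop_pan between -0.045 and 0.036 m and y of sleeve1_center in the frame of scoop_pan between -0.052 and 0.052 m and z of sleeve1_center in the frame of scoop_pan between 0.004 and 0.028 m and x of sleeve2_center in the frame of scoop_pan between -0.045 and 0.036 m and y of sleeve2_center in the frame of scoop_pan between -0.052 and 0.052 m and z of sleeve2_center in the frame of scoop_pan between 0.004 and 0.028 m and height (world z) of scoop_pan below 0.008 m and height (world z) of scoop_neck below 0.034 m and angle between scoop_pan's own z axis and vertical below 0.06 rad and x of scoop_nose in the frame of rack below 0 m and contact force between scoop and the fingers below 0.1 N and linear speed of scoop below 0.02 m/s), for 0.2 s.
3. the scoop, grasped at the neck (grasp within 50 mm of it), is lifted at least 30 mm with both sleeves in the pan (x of sleeve1_center in the frame of scoop_pan between -0.045 and 0.036 m and y of sleeve1_center in the frame of scoop_pan between -0.052 and 0.052 m and z of sleeve1_center in the frame of scoop_pan between 0.004 and 0.028 m and x of sleeve2_center in the frame of scoop_pan between -0.045 and 0.036 m and y of sleeve2_center in the frame of scoop_pan between -0.052 and 0.052 m and z of sleeve2_center in the frame of scoop_pan between 0.004 and 0.028 m and height (world z) of scoop_pan above 0.033 m and distance between the grasp point and scoop_neck below 0.05 m), for 0.2 s.
At the end, for the whole second after the job is handed in: Both sleeves at rest in the tray (centres within 70 mm of its middle along each side, at most 36 mm above its floor); scoop flat on the bench (0.06 rad, 5 mm), let go, at rest, pan clear of the rack (nose out of the mouth, or pan centre over 210 mm aside or 250 mm inwards) (x of sleeve1_center in the frame of tray_in between -0.07 and 0.07 m and y of sleeve1_center in the frame of tray_in between -0.07 and 0.07 m and z of sleeve1_center in the frame of tray_in between 0 and 0.036 m and linear speed of each of sleeve1, sleeve2 below 0.03 m/s and x of sleeve2_center in the frame of tray_in between -0.07 and 0.07 m and y of sleeve2_center in the frame of tray_in between -0.07 and 0.07 m and z of sleeve2_center in the frame of tray_in between 0 and 0.036 m and height (world z) of scoop_pan below 0.008 m and height (world z) of scoop_neck below 0.034 m and angle between scoop_pan's own z axis and vertical below 0.06 rad and (x of scoop_nose in the frame of rack below 0 m or x of scoop_pan in the frame of rack above 0.25 m or y of scoop_pan in the frame of rack below -0.21 m or y of scoop_pan in the frame of rack above 0.21 m) and contact force between scoop and the fingers below 0.1 N and linear speed of scoop below 0.02 m/s); the robot touches nothing.
It fails at once if the scoop strikes the rack (over 2 N) (contact force between scoop and rack above 2 N).
It fails at once if the robot strikes the rack (over 2 N) (contact force between any of the fingers, the arm and rack above 2 N).
It fails at once if the gripper touches a sleeve (over 0.5 N) (contact force between any of the fingers, the arm and sleeve1 above 0.5 N or contact force between any of the fingers, the arm and sleeve2 above 0.5 N).
It fails at once if a bystander is moved by more than 20 mm (distance of any of busbar, jar, screwdriver, wrench, cover, ventcap from where it was at the start of the episode above 0.02 m).
It also fails if it takes over 69 s, if anything falls off the work surface, if the arm or the gripper's body presses on something with over 40 N, if the wrist force passes 120 N, or if a joint passes its speed limit or range.

### The arm

A 6-joint arm with a two-finger parallel gripper is mounted at the origin on the work surface. World frame = base frame: x ahead of the robot, y to its left, z up, the work surface at z = 0. Lengths are in m, angles in rad, forces in N, time in s.
With the tool pointing down it reaches from about 0.25 to 0.8 m from the base axis. Payload 3.9 kg.
Tool frame: the origin (TCP) lies at the very end of the fingers, on their centre line; the grasp point (between the pads) lies 19 mm behind it; z points along the fingers, y is the line along which they close (so a half turn about z gives the same grasp; the last joint's range is limited). The gripper opens to 85 mm and grips with 20 to 120 N. Pads are 22 mm wide; open, the fingers measure 114 mm over their backs; the gripper's body (76 mm by 85 mm) begins 54 mm behind the grasp point. The pads swing forward as they close: fully open they stand 13 mm farther back than shut.
Start: joints at [-1.151, 0.26, -0.138, 1.173, 0, 1.571], TCP at [0.214, -0.479, 0.231] pointing down, gripper open.
Joint ranges: [-2.78, 2.78], [-0.83, 1.72], [-1.28, 1.37], [-1.9, 2.12], [-1.57, 1.48], [-3.14, 3.14]. Speed limits (rad/s): [2.57, 2.57, 3.14, 3.14, 3.14, 3.14].

### API

Orientations are given as a rotation vector (axis times angle).
In Python, from station import manip, vision gives the robot as it stands.
- The arm moves only by the tool step_arm, never from a script. Its argument "motion" is one flat list of numbers, 5 for each row, row after row: the closure, from -1 (fully open) to 1 (shut), then the shift along the tool's x, y, z each as a share of 10 cm, from -1 to 1, then the turn about the tool's z as a share of 0.5 rad, from -1 to 1. A call has 1 to 12 rows; each row shifts and turns the commanded pose from where the row before left it, along the tool's axes as they then stand; what a row does not reach is not made up. A row lasts 1/12 s, in which the tool goes at most 41.7 mm and 7.16 degrees, less where a joint would pass 70% of its speed; a pose out of reach is approached as far as the arm can. A call with a number of a shift or a turn outside -1 to 1 is refused whole. A call with a gripper value outside its range is refused whole. The fingers move at their own pace and stop on an object; "grip_force" is the grip in N (left out, the last holds). Time passes only in rows, so rows that do not move let the fingers close. It gives the time, the measured TCP pose, the force, the opening and the grip force at its end, in the units of the state.
- manip.sense(): the state, without advancing time (a new reading comes with each control period).
- vision.read_camera(name): name is "scene" or "top" or "wrist"; returns the picture (420x560x3 uint8, red, green, blue); there is no depth.
- vision.camera_model(name): a dict with "intrinsics" (3x3 intrinsics, pixels), "world_to_cam" (4x4, takes a point from world to camera coordinates); the wrist camera has in their place "tool_from_camera" (4x4, takes a point from camera to tool coordinates, whose origin is the TCP and whose axes are the flange's). Camera axes: x right, y up, looking along -z (the intrinsics and any distortion apply to the point x, -y, -z); pixel columns grow to the right and rows downward; lengths in m; the calibration is good to about 2 mm. The wrist camera is an equidistant fisheye: a pixel r from the principal point sees the ray r / f radians off the axis. A picture is of the moment at which its call begins: read the wrist's pose just before it. camera_model takes no time and is no camera call.
- manip.sign_off(): hands the job in; it is judged then, once.
The state is a dict: "time_s": time; "joints": joint angles; "joint_vel": joint speeds; "tau": joint torques, N m; "tool_pos": TCP position; "tcp_rot": TCP orientation; "wrist_force": force on the tool from outside, world axes, zero at the start; "moment": the same for the moment, N m; "gripper_width": finger opening in m; "grip_force": force on a finger pad.
Only numpy, scipy, OpenCV 4.12 (cv2) and the standard library are available. Lean on these libraries where they do the work, as an engineer would, in place of code of your own. Each camera call takes 0.05 s, during which the arm holds its last target. There are 200 camera calls.

## Working session

There is one attempt and no reset: what is moved stays moved. The work goes in short steps, Python scripts to look and compute and a tool call to move; the robot and the scene stay as the last step left them, time stands still between calls to the robot, and variables do not carry over. Pictures are saved under pics/ and viewed, at most 10 in all, crops included, and the job is handed in when it is done.

Besides the shell and the picture viewer there is one more tool, called after ">>>" by a JSON object that holds its "name" and its "arguments". step_arm: Moves the arm, as the interface text tells. Shift numbers are shares of 10 cm and turn numbers shares of 0.5 rad, none past 1 either way. Its arguments: {"type":"object","properties":{"motion":{"type":"array","items":{"type":"number","minimum":-1,"maximum":1}},"grip_force":{"type":"number"}},"required":["motion"]}

```bash
mkdir -p pics; ls
python3 - <<'E'
from station import manip, vision
import cv2,numpy as np
s=manip.sense();print(s)
for n in("scene","top"):
    im=vision.read_camera(n);cv2.imwrite(f"pics/{n}0.png",im[...,::-1]);m=vision.camera_model(n);print(n,m)
print(vision.camera_model("wrist"))
E
```

```text
pics
{'time_s': 0.0, 'joints': array([-1.15097823e+00,  2.60680145e-01, -1.39398954e-01,  1.17270158e+00,
       -5.45825980e-06,  1.57080659e+00]), 'joint_vel': array([ 6.52033608e-04, -8.09715225e-04,  6.00745953e-04,  9.95974617e-04,
       -1.33082298e-03,  6.15106520e-05]), 'tau': array([ 3.49953052e-04, -4.05677712e+01,  2.53922957e+01,  1.87071663e-02,
        1.72184168e-04, -1.14837241e-05]), 'tool_pos': array([ 0.21370132, -0.47877481,  0.23045564]), 'tcp_rot': array([-3.07074049e+00, -6.54196712e-01,  6.57490473e-04]), 'wrist_force': array([0.01798235, 0.80154902, 0.42701397]), 'moment': array([-0.02160828,  0.05858896,  0.0147284 ]), 'grip_force': 0.0, 'gripper_width': 0.0855005954358837}
scene {'intrinsics': array([[417.78472337,   0.        , 282.11680565],
       [  0.        , 417.78472337, 207.82224073],
       [  0.        ,   0.        ,   1.        ]]), 'world_to_cam': array([[ 0.87055144,  0.49186566, -0.01443505, -0.47867238],
       [-0.40936672,  0.74019136,  0.53341883,  0.19944184],
       [ 0.2730551 , -0.4584593 ,  0.84572808, -1.37059581],
       [ 0.    
[... 411 characters left out ...]
    [-8.10248310e-02,  1.41981086e-03,  9.96711072e-01,
        -1.24222864e+00],
       [ 0.00000000e+00,  0.00000000e+00,  0.00000000e+00,
         1.00000000e+00]])}
{'intrinsics': array([[325.1922621 ,   0.        , 282.39075673],
       [  0.        , 325.1922621 , 210.94806616],
       [  0.        ,   0.        ,   1.        ]]), 'tool_from_camera': array([[-3.22440640e-04,  9.53110156e-01,  3.02623406e-01,
         7.73834076e-02],
       [ 9.99998482e-01,  8.25596188e-04, -1.53472584e-03,
        -5.53780954e-04],
       [-1.71260752e-03,  3.02622452e-01, -9.53108975e-01,
        -1.43018287e-01],
       [ 0.00000000e+00,  0.00000000e+00,  0.00000000e+00,
         1.00000000e+00]])}
```

View pics/top0.png

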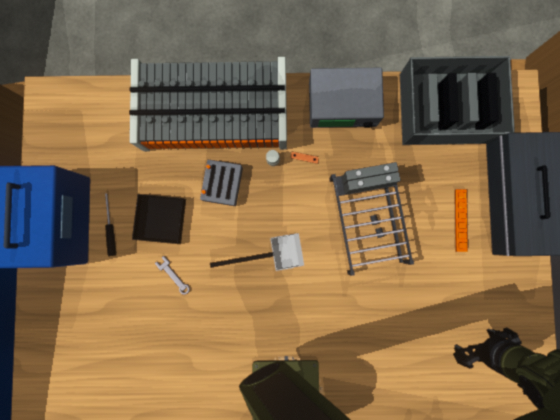

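View pics/scene0.png

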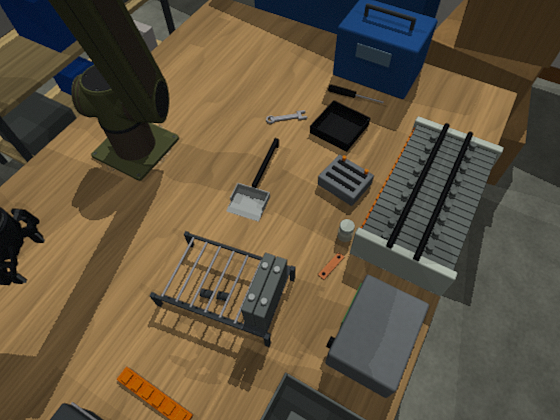

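The top view shows the scoop's pan at (287,252) with its handle running left to (211,265), and the rack at (333–411, 165–272) with its mouth facing left. The dark sleeves are near (376,219) and (380,231), the tray at (160,218). The scene view agrees. I'll zoom in next.

```bash
cat > h.py <<'E'
from station import manip, vision
import cv2,numpy as np
from scipy.spatial.transform import Rotation as R
def ray(n,uv):
    m=vision.camera_model(n);K=m["intrinsics"];T=m["world_to_cam"]
    d=np.array([(uv[0]-K[0,2])/K[0,0],-(uv[1]-K[1,2])/K[1,1],-1])
    return -T[:3,:3].T@T[:3,3],T[:3,:3].T@d
def onz(n,uv,z):
    c,d=ray(n,uv);return c+d*(z-c[2])/d[2]
def proj(n,p):
    m=vision.camera_model(n);K=m["intrinsics"];T=m["world_to_cam"]
    q=T[:3,:3]@np.asarray(p)+T[:3,3];return np.array([K[0,2]-K[0,0]*q[0]/q[2],K[1,2]+K[1,1]*q[1]/q[2]])
E
python3 - <<'E'
import cv2
t=cv2.imread("pics/top0.png");s=cv2.imread("pics/scene0.png")
a=cv2.resize(t[150:285,200:425],(800,480),interpolation=cv2.INTER_CUBIC);cv2.imwrite("pics/c1.png",a)
b=cv2.resize(s[120:350,140:310],(443,600),interpolation=cv2.INTER_CUBIC);cv2.imwrite("pics/c2.png",b)
E
```

```text
(no output)
```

View pics/c1.png

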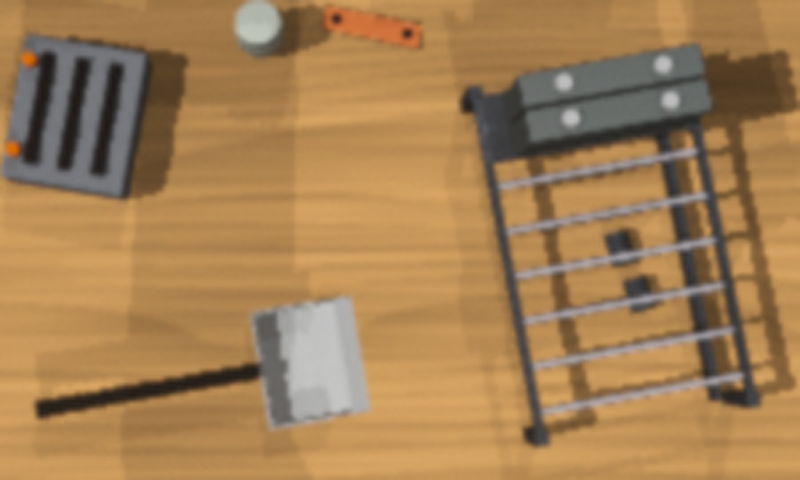

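View pics/c2.png

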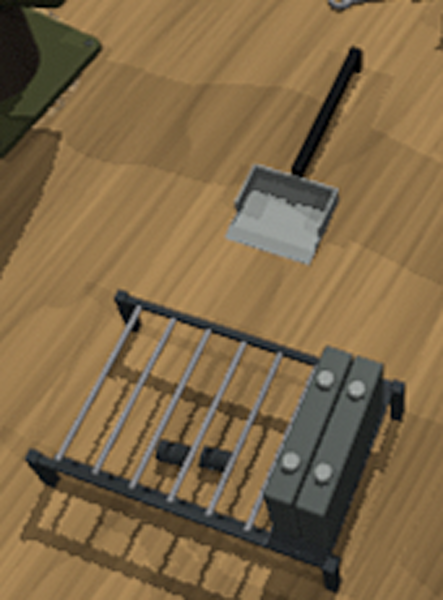

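Crop 1 shows the scoop's nose edge running from (350,297) to (369,409) and its handle end at (42,409). Post heads are at (473,98), (538,435) and (751,397). The sleeves are at (621,247) and (638,293), and the stop rail runs from (665,140) to (712,395). Crop 2 shows posts at (122,297), (398,385), (38,460) and (331,565), and sleeves at (172,450) and (213,458).

Run:
```python
from h import *
np.set_printoptions(precision=4,suppress=True)
T=lambda x,y:((x+.5)/3.5556-.5+200,(y+.5)/3.5556-.5+150)
S=lambda x,y:((x+.5)/2.606-.5+140,(y+.5)/2.609-.5+120)
def tri(a,b):
    A=[];B=[]
    for n,uv in(("top",a),("scene",b)):
        c,d=ray(n,uv);d/=np.linalg.norm(d);P=np.eye(3)-np.outer(d,d);A.append(P);B.append(P@c)
    return np.linalg.lstsq(np.vstack(A),np.hstack(B),rcond=None)[0]
pm=tri(T(538,435),S(122,297));pp=tri(T(473,98),S(398,385));pr=tri(T(751,397),S(38,460))
print("posts",pm,pp,pr)
s2=tri(T(621,247),S(213,458));s1=tri(T(638,293),S(172,450));print("sl",s1,s2)
print("sl z.015",onz("top",T(638,293),.015),onz("top",T(621,247),.015))
# rack frame from posts at z
z=.067
a,b,c=[onz("top",T(*q),z)[:2] for q in((538,435),(473,98),(751,397))]
print(a,b,c,np.linalg.norm(b-a),np.linalg.norm(c-a))
y=b-a;y/=np.linalg.norm(y);x=np.array([y[1],-y[0]])
o=(a+b)/2-x*.004
print("rack o",o,"x dir",x,np.arctan2(*x[::-1]),"from c",np.arctan2(*(c-a)[::-1]))
rk=lambda p:np.array([(p[:2]-o)@x,(p[:2]-o)@y])
for nm,q,zz in(("s1",(638,293),.015),("s2",(621,247),.015),("railA",(660,140),.026),("railB",(705,395),.026),("railA'",(671,140),.026),("noseL",(350,297),.001),("noseR",(369,409),.001),("rearL",(252,313),.026),("rearR",(271,428),.026),("hend",(42,409),.037),("hneck",(255,371),.037)):
    p=onz("top",T(*q),zz);print(nm,p,"rack",rk(p))
# scene views
for nm,q,zz in(("noseR",(229,238),.001),("noseL",(309,262),.001),("hend",(356,53),.037),("hneck",(298,170),.037)):
    p=onz("scene",S(*q),zz);print("sc",nm,p,"rack",rk(p))
for nm,q in(("tray",[(134,196),(186,196),(182,243),(134,240)]),):
    print(nm,[onz("top",k,.035) for k in q])
```

```text
posts [ 0.3748 -0.203   0.0669] [ 0.6666 -0.1527  0.0661] [ 0.4058 -0.3841  0.0629]
sl [ 0.4957 -0.3024  0.0171] [ 0.5364 -0.2891  0.017 ]
sl z.015 [ 0.4971 -0.3017  0.015 ] [ 0.5383 -0.2879  0.015 ]
[ 0.3768 -0.2011] [ 0.666 -0.153] [ 0.4061 -0.3828] 0.2931412907604267 0.18403502626249643
rack o [ 0.5208 -0.1731] x dir [ 0.1642 -0.9864] -1.4058865373171883 from c -1.4110918535859385
s1 [ 0.4971 -0.3017  0.015 ] rack [ 0.123  -0.0445]
s2 [ 0.5383 -0.2879  0.015 ] rack [ 0.1162 -0.0015]
railA [ 0.6326 -0.3233  0.026 ] rack [0.1666 0.0856]
railB [ 0.4065 -0.355   0.026 ] rack [ 0.1607 -0.1426]
railA' [ 0.6324 -0.3331  0.026 ] rack [0.1762 0.0839]
noseL [ 0.4977 -0.0456  0.001 ] rack [-0.1295 -0.0018]
noseR [ 0.3974 -0.0609  0.001 ] rack [-0.1309 -0.1032]
rearL [0.4843 0.0417 0.026 ] rack [-0.2178 -0.0008]
rearR [0.3835 0.0262 0.026 ] rack [-0.2191 -0.1027]
hend [0.4035 0.2247 0.037 ] rack [-0.4116 -0.0503]
hneck [0.4336 0.0392 0.037 ] rack [-0.2237 -0.0511]
sc noseR [ 0.3997 -0.0614  0.001 ] rack [-0.13   -0.1011]
sc noseL [ 0.4954 -0.0445  0.001 ] rack [-0.1311 -0.0039]
sc hend [0.4052 0.2195 0.037 ] rack [-0.4062 -0.0496]
sc hneck [0.4346 0.0361 0.037 ] rack [-0.2205 -0.0507]
tray [array([0.621 , 0.4682, 0.035 ]), array([0.6186, 0.305 , 0.035 ]), array([0.4717, 0.3166, 0.035 ]), array([0.4832, 0.466 , 0.035 ])]
```

>>> {"name": "step_arm", "arguments": {"motion": [-1,0,0,0,-0.238,-1,0,0,0,-0.238,-1,0,0,0,-0.238,-1,0,0,0,-0.238,-1,0,0,0,-0.238,-1,0,0,0,-0.238,-1,0,0,0,-0.238,-1,0,0,0,-0.238,-1,0,0,0,-0.238,-1,0,0,0,-0.238,-1,0,0,0,-0.238,-1,0,0,0,0]}}

```text
time_s: 1.1
tool_pos: [0.2138, -0.4791, 0.2308]
tcp_rot: [-2.036, -2.391, -0.001]
wrist_force: [-0.1, 0.4, 1.2]
gripper_width: 0.0852
grip_force: 0.0
```

>>> {"name": "step_arm", "arguments": {"motion": [-1,0.35,0.162,0,0,-1,0.35,0.162,0,0,-1,0.35,0.162,0,0,-1,0.35,0.162,0,0,-1,0.35,0.162,0,0,-1,0.35,0.162,0,0,-1,0.35,0.162,0,0,-1,0.35,0.162,0,0,-1,0.35,0.162,0,0,-1,0.35,0.162,0,0,-1,0.35,0.162,0,0,-1,0,0,0,0]}}

```text
time_s: 2.1
tool_pos: [0.3305, -0.0652, 0.2313]
tcp_rot: [-2.028, -2.397, -0.005]
wrist_force: [0.4, -0.2, -0.2]
gripper_width: 0.0852
grip_force: 0.0
```

>>> {"name": "step_arm", "arguments": {"motion": [-1,0.355,0.172,0,0,-1,0.355,0.172,0,0,-1,0.355,0.172,0,0,-1,0.355,0.172,0,0,-1,0.355,0.172,0,0,-1,0.355,0.172,0,0,-1,0.355,0.172,0.2,0,-1,0,0,0.4,0,-1,0,0,0.3,0,-1,0,0,0,0]}}

```text
time_s: 2.93
tool_pos: [0.4039, 0.1891, 0.137]
tcp_rot: [-2.038, -2.385, 0.017]
wrist_force: [-1.4, -0.9, -1.0]
gripper_width: 0.0853
grip_force: 0.0
```

```bash
cat >> h.py <<'E'
def wpose():
    s=manip.sense();return s["tool_pos"],R.from_rotvec(s["tcp_rot"]).as_matrix()
def wonz(uv,z,pose):
    m=vision.camera_model("wrist");K=m["intrinsics"];T=m["tool_from_camera"]
    p=np.array([(uv[0]-K[0,2]),(uv[1]-K[1,2])]);r=np.linalg.norm(p);th=r/K[0,0]
    d=np.array([p[0]/r*np.sin(th),-p[1]/r*np.sin(th),-np.cos(th)])
    t,Rm=pose;c=Rm@T[:3,3]+t;d=Rm@T[:3,:3]@d
    return c+d*(z-c[2])/d[2]
E
python3 - <<'E'
from h import *
p=wpose();im=vision.read_camera("wrist");cv2.imwrite("pics/w1.png",im[...,::-1]);print(p)
np.savez("w1.npz",t=p[0],R=p[1])
E
```

```text
(array([0.4039168 , 0.18911645, 0.13695437]), array([[-0.1561571 ,  0.98767317, -0.01080158],
       [ 0.98772578,  0.15610723, -0.0053206 ],
       [-0.00356881, -0.01149985, -0.99992751]]))
```

View pics/w1.png

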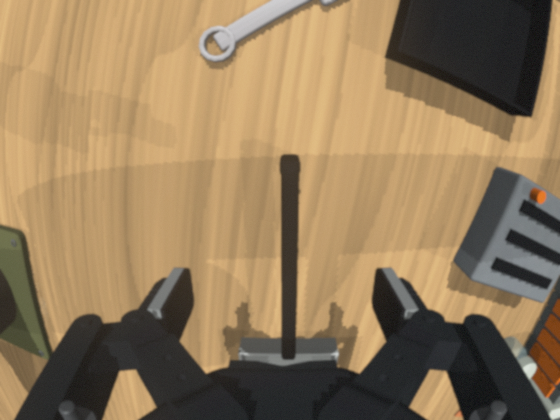

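The wrist view shows the handle running vertically from its far end at (289,155) to the pan's rear wall at about (289,350), between the open fingers.

Run:
```python
from h import *
f=np.load("w1.npz");p=(f["t"],f["R"])
a=wonz((289.5,155),.037,p);b=wonz((289,330),.037,p);print(a,b)
for e in(wonz((240,342),.026,p),wonz((337,342),.026,p)):print("rear",e)
u=(b-a)[:2];u/=np.linalg.norm(u);print("heading",np.arctan2(u[1],u[0]))
s=manip.sense();t=s["tool_pos"];Rm=R.from_rotvec(s["tcp_rot"]).as_matrix()
yaw=np.arctan2(Rm[1,0],Rm[0,0]);print(t,"yaw",yaw)
g=a[:2]+.032*u
print("grasp",g,"dtool",Rm[:2,:2].T@(g-t[:2]))
```

```text
[0.40105079 0.23334044 0.037     ] [0.42704998 0.0740389  0.037     ]
rear [0.38238691 0.04041963 0.026     ]
rear [0.47964984 0.05604073 0.026     ]
heading -1.409015318558051
[0.40543826 0.18942256 0.13974329] yaw 1.7270821690320743
grasp [0.40620523 0.2017583 ] dtool [0.01206597 0.00267736]
```

>>> {"name": "step_arm", "arguments": {"motion": [-1,0.12,0.03,0.1,-0.01,-1,0,0,0.3,0,-1,0,0,0.3,0,-1,0,0,0.3,0,-1,0,0,0.2,0,-1,0,0,0.08,0,-1,0,0,0,0,-1,0,0,0,0]}}

```text
time_s: 3.65
tool_pos: [0.4111, 0.2039, 0.0158]
tcp_rot: [2.034, 2.393, 0.003]
wrist_force: [0.3, 0.6, 0.3]
gripper_width: 0.0854
grip_force: 0.0
```

>>> {"name": "step_arm", "arguments": {"motion": [-1,0,-0.05,0.05,0,-1,0,0,0,0,-1,0,0,0,0,0.3,0,0,0,0,1,0,0,0,0,1,0,0,0,0,1,0,0,0,0,1,0,0,0,0,1,0,0,0,0], "grip_force": 60}}

```text
time_s: 4.4
tool_pos: [0.4048, 0.2026, 0.0096]
tcp_rot: [2.033, 2.395, 0.0]
wrist_force: [-5.1, -1.5, 14.6]
gripper_width: 0.0129
grip_force: 61.1
```

```bash
cat > scoop.py <<'E'
from h import *
# rear-wall/nose edges, handle from the top picture; rack frame from first picture
RA=-1.4125
rx=np.array([np.cos(RA),np.sin(RA)]);ry=np.array([-rx[1],rx[0]])
a,b=np.array([.3768,-.2011]),np.array([.666,-.153]);ro=(a+b)/2-rx*.004
rk=lambda p:np.array([(p[:2]-ro)@rx,(p[:2]-ro)@ry])
E
python3 - <<'E'
from scoop import *
im=vision.read_camera("top");cv2.imwrite("pics/t1.png",im[...,::-1])
hsv=cv2.cvtColor(im,cv2.COLOR_RGB2HSV)
m=((hsv[...,1]<60)&(hsv[...,2]>130)).astype(np.uint8)*255
roi=np.zeros_like(m);roi[225:285,262:312]=255
m&=roi
c=max(cv2.findContours(m,0,2)[0],key=cv2.contourArea);r=cv2.minAreaRect(c);print(r)
for q in cv2.boxPoints(r):print(q,rk(onz("top",q,.001)),rk(onz("top",q,.026)))
print(manip.sense())
E
```

```text
((286.7528076171875, 251.5150909423828), (32.7419319152832, 28.441864013671875), 79.3803482055664)
[269.75848 238.04529] [-0.22139902 -0.00237777] [-0.22037916 -0.00293812]
[297.7132  232.80377] [-0.13045056 -0.00129522] [-0.13120288 -0.00187666]
[303.74713 264.9849 ] [-0.12937541 -0.10525471] [-0.13014867 -0.10381046]
[275.79242 270.2264 ] [-0.21973814 -0.10621942] [-0.21875065 -0.10475638]
{'time_s': 4.45, 'joints': array([ 4.64016166e-01,  3.60610040e-01, -6.63056985e-01,  5.46891623e-01,
       -6.61873708e-05,  1.87173296e+00]), 'joint_vel': array([-7.94177636e-04,  2.96830088e-03,  2.03098679e-03, -5.51285812e-04,
        8.96758550e-05, -9.57798774e-04]), 'tau': array([ 6.08357572e-03, -3.71115875e+01,  1.66495138e+01, -5.84613334e-02,
        1.88436080e-02,  5.10905776e-02]), 'tool_pos': array([0.40481223, 0.20256893, 0.00962619]), 'tcp_rot': array([2.03302579e+00, 2.39487835e+00, 3.02665186e-04]), 'wrist_force': array([ 0.61595411, -0.73900531,  2.58515377]), 'moment': array([-0.04540199, -0.02233671,  0.03989561]), 'grip_force': 58.427385091781616, 'gripper_width': 0.013156397178112443}
```

>>> {"name": "step_arm", "arguments": {"motion": [1,-0.05,0.05,0,0,1,-0.05,0.05,0,0,1,-0.05,0.05,0,0,1,-0.05,0.05,0,0,1,-0.05,0.05,0,0,1,-0.05,0.05,0,0,1,-0.1,0,0,0,1,-0.1,0,0,0,1,-0.1,0,0,0,1,-0.1,0,0,0,1,0,0,0,0]}}

```text
time_s: 5.37
tool_pos: [0.4462, 0.1357, 0.0096]
tcp_rot: [2.034, 2.391, -0.002]
wrist_force: [1.4, -3.2, 4.6]
gripper_width: 0.0133
grip_force: 59.2
```

Run:
```python
from scoop import *
im=vision.read_camera("top");cv2.imwrite("pics/t2.png",im[...,::-1])
hsv=cv2.cvtColor(im,cv2.COLOR_RGB2HSV)
m=((hsv[...,1]<60)&(hsv[...,2]>130)).astype(np.uint8)*255
roi=np.zeros_like(m);roi[215:285,275:332]=255
m&=roi
c=max(cv2.findContours(m,0,2)[0],key=cv2.contourArea);r=cv2.minAreaRect(c);print(r)
for q in cv2.boxPoints(r):print(q,rk(onz("top",q,.001)))
print(manip.sense()["tool_pos"],rk(manip.sense()["tool_pos"]))
a=cv2.resize(im[150:285,280:425,::-1],(640,596),interpolation=cv2.INTER_CUBIC);cv2.imwrite("pics/c3.png",a)
```

```text
((307.79998779296875, 237.90000915527344), (32.825477600097656, 27.906131744384766), 79.69515228271484)
[291.136   224.24802] [-0.14644276  0.02931884]
[318.59198 219.25601] [-0.05687796  0.02992512]
[324.464 251.552] [-0.05685046 -0.07479096]
[297.008 256.544] [-0.14583368 -0.07528662]
[0.446154   0.1359848  0.00962593] [-0.3169825  -0.02495965]
```

View pics/c3.png

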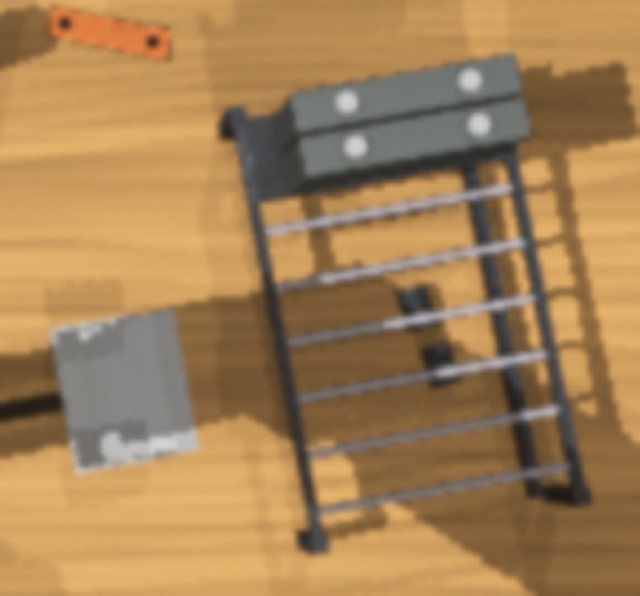

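The crop shows the scoop aligned with the rack: its nose edge runs from (172,310) to (197,448), centred on the sleeves at (415,305) and (438,362).

>>> {"name": "step_arm", "arguments": {"motion": [1,-0.1,0,0,0,1,-0.1,0,0,0,1,-0.1,0,0,0,1,-0.1,0,0,0,1,-0.1,0,0,0,1,-0.1,0,0,0,1,-0.1,0,0,0,1,-0.1,0,0,0,1,-0.1,0,0,0,1,-0.1,0,0,0,1,-0.1,0,0,0,1,-0.06,0,0,0]}}

```text
time_s: 6.42
tool_pos: [0.4642, 0.0236, 0.0096]
tcp_rot: [-2.032, -2.394, -0.002]
wrist_force: [-0.1, 4.4, 6.3]
gripper_width: 0.0129
grip_force: 59.4
```

>>> {"name": "step_arm", "arguments": {"motion": [1,-0.05,0,0,0,1,-0.05,0,0,0,1,-0.05,0,0,0,1,-0.05,0,0,0,1,-0.05,0,0,0,1,-0.05,0,0,0,1,-0.05,0,0,0,1,-0.05,0,0,0,1,-0.05,0,0,0,1,-0.05,0,0,0,1,-0.05,0,0,0,1,-0.05,0,0,0]}}

```text
time_s: 7.42
tool_pos: [0.4736, -0.0347, 0.0096]
tcp_rot: [-2.031, -2.394, -0.003]
wrist_force: [-0.9, 4.6, 7.3]
gripper_width: 0.0128
grip_force: 59.6
```

Run:
```python
from scoop import *
im=vision.read_camera("top");print(rk(manip.sense()["tool_pos"]))
a=cv2.resize(im[170:275,320:425,::-1],(590,590),interpolation=cv2.INTER_CUBIC);cv2.imwrite("pics/c4.png",a)
```

```text
[-0.14308542 -0.02469195]
```

View pics/c4.png

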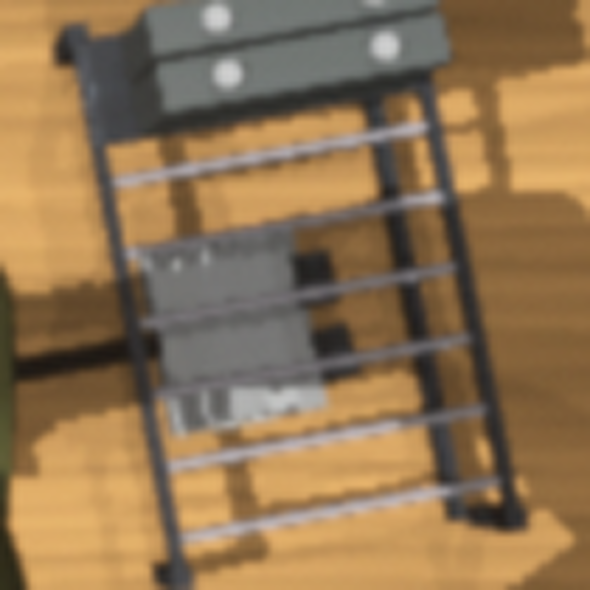

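The nose has reached the sleeves, which are at (315,268) and (335,345) ahead of it. Both lie within the pan's width, so I'll keep going to the rail.

>>> {"name": "step_arm", "arguments": {"motion": [1,-0.04,0,0,0,1,-0.04,0,0,0,1,-0.04,0,0,0,1,-0.04,0,0,0,1,-0.04,0,0,0,1,-0.04,0,0,0,1,-0.04,0,0,0,1,-0.04,0,0,0,1,-0.04,0,0,0,1,-0.04,0,0,0,1,-0.04,0,0,0,1,-0.04,0,0,0]}}

```text
time_s: 8.47
tool_pos: [0.4808, -0.0807, 0.0096]
tcp_rot: [-2.028, -2.393, -0.005]
wrist_force: [-1.3, 8.6, 9.5]
gripper_width: 0.0126
grip_force: 59.8
```

>>> {"name": "step_arm", "arguments": {"motion": [1,-0.04,0,0,0,1,-0.04,0,0,0,1,-0.04,0,0,0,1,-0.04,0,0,0,1,0,0,0,0]}}

```text
time_s: 8.88
tool_pos: [0.4838, -0.0981, 0.0096]
tcp_rot: [-2.031, -2.394, -0.002]
wrist_force: [-1.0, 3.2, 7.3]
gripper_width: 0.0132
grip_force: 59.7
```

Run:
```python
from scoop import *
im=vision.read_camera("top");print(rk(manip.sense()["tool_pos"]))
a=cv2.resize(im[170:275,320:425,::-1],(590,590),interpolation=cv2.INTER_CUBIC);cv2.imwrite("pics/c5.png",a)
```

```text
[-0.07994263 -0.0247112 ]
```

View pics/c5.png

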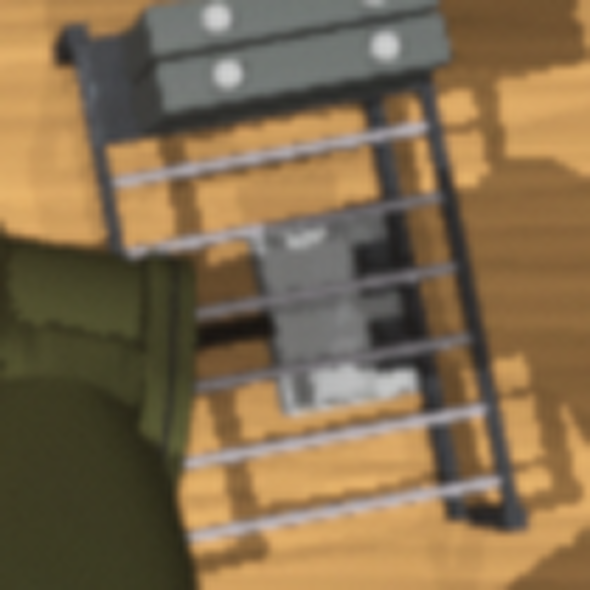

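The sleeves, at (375,258) and (395,338), now sit against the rail with the pan under them and the lip passing beneath it. I'll go slightly further.

>>> {"name": "step_arm", "arguments": {"motion": [1,-0.03,0,0,0,1,-0.03,0,0,0,1,0,0,0,0,1,0,0,0,0,1,0,0,0,0,1,0,0,0,0,1,0,0,0,0,1,0,0,0,0]}}

```text
time_s: 9.6
tool_pos: [0.4846, -0.1037, 0.0096]
tcp_rot: [-2.031, -2.394, -0.002]
wrist_force: [-0.3, 4.0, 6.5]
gripper_width: 0.0126
grip_force: 59.7
```

Run:
```python
from scoop import *
im=vision.read_camera("top")[170:275,320:425];print(rk(manip.sense()["tool_pos"]))
o=cv2.imread("pics/c5.png");o=cv2.resize(o,(105,105),interpolation=cv2.INTER_AREA)[...,::-1]
# sleeve darkness rack coordinates (below rail line, inside pan region)
g=im.max(axis=2);
for v in range(36,74):
    for u in range(44,84):
        pass
pts=[(u+320,v+170) for v in range(36,74) for u in range(40,84) if g[v,u]<75]
q=np.array([rk(onz("top",p,.02)) for p in pts])
for lo,hi in((.10,.125),(.125,.14),(.14,.155),(.155,.165)):
    s=q[(q[:,0]>lo)&(q[:,0]<hi)];print(lo,len(s),np.histogram(s[:,1],bins=np.arange(-.08,.05,.01))[0])
```

```text
[-0.07426396 -0.02473067]
0.1 0 [0 0 0 0 0 0 0 0 0 0 0 0]
0.125 0 [0 0 0 0 0 0 0 0 0 0 0 0]
0.14 56 [ 0  0  6  8 10  2  7  7 13  3  0  0]
0.155 55 [ 0  0  6  7 10  3  4  7  9  6  3  0]
```

>>> {"name": "step_arm", "arguments": {"motion": [1,0.01,0,0,0,1,0.02,0,0,0,1,0.03,0,0,0,1,0.04,0,0,0,1,0.05,0,0,0,1,0.05,0,0,0,1,0.05,0,0,0,1,0,0,0,0,1,0,0,0,0,1,0,0,0,0,1,0,0,0,0]}}

```text
time_s: 10.57
tool_pos: [0.4815, -0.0789, 0.0096]
tcp_rot: [-2.032, -2.395, -0.001]
wrist_force: [0.3, -1.4, 5.7]
gripper_width: 0.0131
grip_force: 59.4
```

```bash
cat > dark.py <<'E'
from scoop import *
im=vision.read_camera("top");t=rk(manip.sense()["tool_pos"]);print(t)
g=im.max(axis=2);pan=t[0]+.211
pts=[(u,v) for v in range(190,275) for u in range(280,410) if g[v,u]<75]
q=np.array([rk(onz("top",p,.02)) for p in pts])
q=q[(abs(q[:,1]+.023)<.045)&(q[:,0]<.16)]-[pan,-.024]
print(np.histogram2d(q[:,0],q[:,1],bins=[np.arange(-.06,.07,.01),np.arange(-.05,.06,.01)])[0].astype(int))
E
python3 dark.py
```

```text
[-0.09916626 -0.02394468]Traceback (most recent call last):
  File "dark.py", line 5, in <module>
    q=np.array([rk(onz("top",p,.02)) for p in pts])
                   ~~~^^^^^^^^^^^^^
  File "h.py", line 9, in onz
    c,d=ray(n,uv);return c+d*(z-c[2])/d[2]
        ~~~^^^^^^
  File "h.py", line 5, in ray
    m=vision.camera_model(n);K=m["intrinsics"];T=m["world_to_cam"]
ValueError: time passes only in moves, steps and waits
```

```bash
sed -i 's/vision.camera_model(/cm(/; s/^def ray/import functools\ncm=functools.lru_cache(None)(vision.camera_model)\ndef ray/' h.py; python3 dark.py
```

```text
[-0.09915898 -0.02397494]
[[ 0  0  0  0  6 10  0  0  0  0]
 [ 0  0  0  0  7 10  0  2  1  0]
 [ 0  0  0  0  0  1  0  0  0  0]
 [ 0  0  0  0  0  0  0  0  0  0]
 [ 0  0  0  0  0  0  0  0  0  0]
 [ 0  0  0  3  1  1  0  5  3  0]
 [ 0  3  4  9  6  2  4 10  8  0]
 [ 0  1  3 11  2  1  2  8  8  0]
 [ 0  0  0  0  0  0  0  0  0  0]
 [ 0  0  0  0  0  0  0  0  0  0]
 [ 0  0  0  0  0  0  0  0  0  0]
 [ 0  0  0  0  0  0  0  0  0  0]]
```

>>> {"name": "step_arm", "arguments": {"motion": [1,0.01,0,0,0,1,0.02,0,0,0,1,0.03,0,0,0,1,0.04,0,0,0,1,0.05,0,0,0,1,0.05,0,0,0,1,0.05,0,0,0,1,0.05,0,0,0,1,0.05,0,0,0,1,0.05,0,0,0,1,0.05,0,0,0,1,0.05,0,0,0]}}

```text
time_s: 11.67
tool_pos: [0.4734, -0.0304, 0.0096]
tcp_rot: [2.032, 2.394, -0.001]
wrist_force: [0.8, -4.3, 5.6]
gripper_width: 0.0132
grip_force: 59.4
```

>>> {"name": "step_arm", "arguments": {"motion": [1,0.055,0,0,0,1,0.06,0,0,0,1,0.065,0,0,0,1,0.07,0,0,0,1,0.07,0,0,0,1,0.07,0,0,0,1,0.07,0,0,0,1,0.07,0,0,0,1,0.07,0,0,0,1,0.07,0,0,0,1,0.07,0,0,0,1,0.07,0,0,0]}}

```text
time_s: 12.67
tool_pos: [0.4599, 0.0494, 0.0096]
tcp_rot: [2.033, 2.394, -0.002]
wrist_force: [1.4, -5.3, 6.0]
gripper_width: 0.0128
grip_force: 59.5
```

>>> {"name": "step_arm", "arguments": {"motion": [1,0.07,0,0,0,1,0.07,0,0,0,1,0.07,0,0,0,1,0.07,0,0,0,1,0.07,0,0,0,1,0.07,0,0,0,1,0.06,0,0,0,1,0.05,0,0,0,1,0.03,0,0,0,1,0,0,0,0,1,0,0,0,0]}}

```text
time_s: 13.58
tool_pos: [0.4504, 0.105, 0.0096]
tcp_rot: [-2.032, -2.395, 0.001]
wrist_force: [0.3, -4.1, 6.5]
gripper_width: 0.0132
grip_force: 59.6
```

```bash
python3 dark.py
```

```text
[-0.28573779 -0.02558343]
[[ 0  0  0  0  8  6  0  0  0  0]
 [ 0  0  0  0  3  6  0  0  0  0]
 [ 0  0  0  0  0  0  0  0  0  0]
 [ 0  0  0  0  0  0  0  0  0  0]
 [ 0  0  0  0  0  0  0  0  0  0]
 [ 0  2  9 10  2  3  9  9  5  0]
 [ 0  6 10  9  4  2 11 11  5  0]
 [ 0  0  1  1  0  0  1  0  0  0]
 [ 0  0  0  0  0  0  0  0  0  0]
 [ 0  0  0  0  0  0  0  0  0  0]
 [ 0  0  0  0  0  0  0  0  0  0]
 [ 0  0  0  0  0  0  0  0  0  0]]
```

>>> {"name": "step_arm", "arguments": {"motion": [0.6,0,0,0,0,0,0,0,0,0,-1,0,0,0,0,-1,0,0,0,0,-1,0,0,0,0,-1,0,0,0,0,-1,0,0,0,0,-1,0,0,0,0]}}

```text
time_s: 14.3
tool_pos: [0.4511, 0.1048, 0.0094]
tcp_rot: [-2.033, -2.395, 0.0]
wrist_force: [-0.3, 1.7, 0.5]
gripper_width: 0.0853
grip_force: 0.0
```

>>> {"name": "step_arm", "arguments": {"motion": [-1,-0.1,0,0,0,-1,-0.2,0,0,0,-1,-0.3,0,0,0,-1,-0.3,0,0,0,-1,-0.2,0,0,0,-1,-0.1,0,0,0,-1,-0.1,0,0,0,-1,0,0,0,0,-1,0,0,0,0]}}

```text
time_s: 15.05
tool_pos: [0.4721, -0.0234, 0.0094]
tcp_rot: [-2.033, -2.394, -0.001]
wrist_force: [0.4, -0.2, 1.0]
gripper_width: 0.0855
grip_force: 0.0
```

Run:
```python
from scoop import *
p=wpose();im=vision.read_camera("wrist");cv2.imwrite("pics/w2.png",im[...,::-1]);print(p)
np.savez("w2.npz",t=p[0],R=p[1])
```

```text
(array([ 0.47208852, -0.02343617,  0.00941962]), array([[-1.61744238e-01,  9.86832681e-01, -2.46444571e-04],
       [ 9.86832491e-01,  1.61744364e-01,  6.29572088e-04],
       [ 6.61143332e-04, -1.41369852e-04, -9.99999771e-01]]))
```

View pics/w2.png

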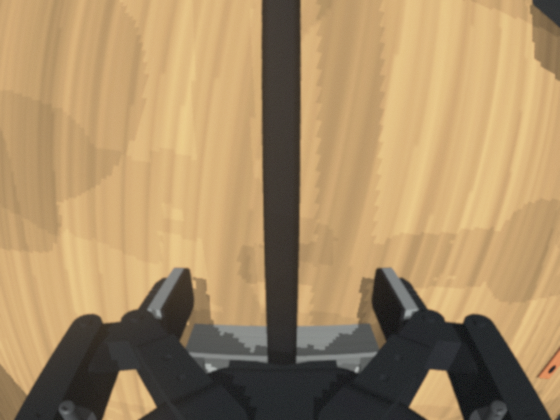

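The wrist view shows the handle centred between the open fingers at column 282, with the pan's rear wall just ahead at rows 325–365. Next I'll grip the neck and lift gently.

>>> {"name": "step_arm", "arguments": {"motion": [0.3,0,0,0,0,0.8,0,0,0,0,1,0,0,0,0,1,0,0,0,0,1,0,0,0,0,1,0,0,0,0,1,0,0,0,0,1,0,0,0,0], "grip_force": 110}}

```text
time_s: 15.77
tool_pos: [0.4722, -0.0233, 0.0098]
tcp_rot: [-2.033, -2.395, -0.001]
wrist_force: [-1.9, 1.5, 4.2]
gripper_width: 0.0122
grip_force: 107.8
```

>>> {"name": "step_arm", "arguments": {"motion": [1,0,0,-0.03,0,1,0,0,-0.06,0,1,0,0,-0.08,0,1,0,0,-0.1,0,1,0,0,-0.1,0,1,0,0,-0.1,0,1,0,0,-0.08,0,1,0,0,-0.05,0,1,0,0,0,0,1,0,0,0,0,1,0,0,0,0,1,0,0,0,0]}}

```text
time_s: 16.77
tool_pos: [0.4716, -0.0235, 0.0689]
tcp_rot: [-2.033, -2.394, 0.001]
wrist_force: [-0.6, -0.2, -3.5]
gripper_width: 0.0119
grip_force: 107.4
```

Run:
```python
from scoop import *
im=vision.read_camera("top");sc=vision.read_camera("scene");s=manip.sense();print(s["tool_pos"],s["wrist_force"],s["moment"])
a=cv2.resize(im[150:280,120:350,::-1],(530,300),interpolation=cv2.INTER_CUBIC)
b=cv2.resize(sc[100:240,180:400,::-1],(471,300),interpolation=cv2.INTER_CUBIC)
b=cv2.copyMakeBorder(b,0,0,0,59,cv2.BORDER_CONSTANT)
cv2.imwrite("pics/c6.png",np.vstack([a,b]))
# tray corners
v=cv2.cvtColor(im,cv2.COLOR_RGB2HSV)[...,2];m=np.zeros_like(v);m[185:255,125:195]=(v[185:255,125:195]<60)*255
c=max(cv2.findContours(m,0,2)[0],key=cv2.contourArea);r=cv2.minAreaRect(c);print(r)
for q in cv2.boxPoints(r):print(onz("top",q,.035))
```

```text
[ 0.47172197 -0.02350654  0.06892357] [ 0.04871156 -0.21195959 -3.09599528] [0.08956933 0.03015664 0.03202677]
((158.5912322998047, 218.55722045898438), (48.547393798828125, 45.24026107788086), 5.52754020690918)
[0.48722236 0.47148417 0.035     ]
[0.62815036 0.46013285 0.035     ]
[0.61111891 0.30834173 0.035     ]
[0.47047494 0.32106156 0.035     ]
```

View pics/c6.png

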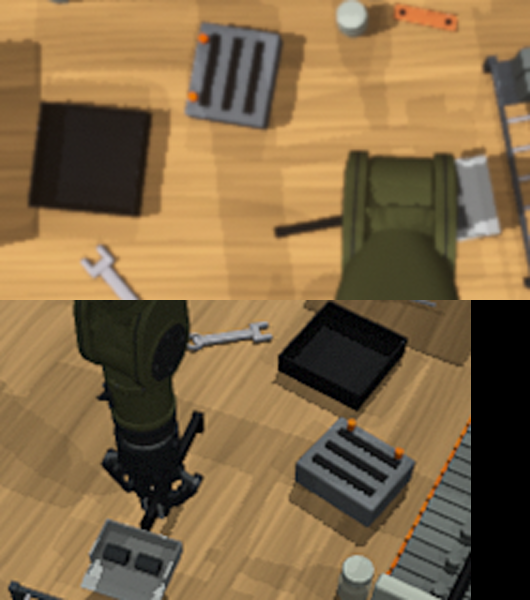

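Both sleeves are visible in the raised pan, at (116,552) and (147,563) in the lower half. The tray centre is about (0.549, 0.390). I'll back off and up gently, then turn.

>>> {"name": "step_arm", "arguments": {"motion": [1,0.01,0,-0.03,0,1,0.02,0,-0.03,0,1,0.03,0,-0.03,0,1,0.04,0,-0.03,0,1,0.05,0,-0.03,0,1,0.06,0,-0.03,0,1,0.06,0,-0.03,0,1,0.06,0,-0.03,0,1,0.06,0,-0.03,0,1,0.06,0,-0.03,0,1,0.05,0,-0.03,0,1,0.03,0,-0.03,0]}}

```text
time_s: 17.87
tool_pos: [0.4635, 0.0295, 0.1058]
tcp_rot: [-2.032, -2.396, -0.0]
wrist_force: [0.2, -0.4, -3.6]
gripper_width: 0.012
grip_force: 107.5
```

>>> {"name": "step_arm", "arguments": {"motion": [1,0,0,0,-0.03,1,0,0,0,-0.07,1,0,0,0,-0.1,1,0,0,0,-0.1,1,0,0,0,-0.1,1,0,0,0,-0.1,1,0,0,0,-0.1,1,0,0,0,-0.1,1,0,0,0,-0.1,1,0,0,0,-0.1,1,0,0,0,-0.1,1,0,0,0,-0.1]}}

```text
time_s: 18.87
tool_pos: [0.4636, 0.0285, 0.1053]
tcp_rot: [-1.303, -2.859, 0.001]
wrist_force: [-0.1, -0.4, -3.6]
gripper_width: 0.0119
grip_force: 107.5
```

>>> {"name": "step_arm", "arguments": {"motion": [1,0,0,0,-0.1,1,0,0,0,-0.1,1,0,0,0,-0.1,1,0,0,0,-0.1,1,0,0,0,-0.1,1,0,0,0,-0.1,1,0,0,0,-0.1,1,0,0,0,-0.1,1,0,0,0,-0.1,1,0,0,0,-0.1,1,0,0,0,-0.1,1,0,0,0,-0.1]}}

```text
time_s: 19.87
tool_pos: [0.4635, 0.0284, 0.1053]
tcp_rot: [-0.4, -3.116, 0.001]
wrist_force: [0.3, 0.0, -3.4]
gripper_width: 0.0123
grip_force: 107.5
```

>>> {"name": "step_arm", "arguments": {"motion": [1,0,0,0,-0.1,1,0,0,0,-0.1,1,0,0,0,-0.1,1,0,0,0,-0.05,1,0,0,0,0,1,0,0,0,0]}}

```text
time_s: 20.37
tool_pos: [0.4636, 0.0286, 0.1054]
tcp_rot: [-0.131, -3.139, 0.0]
wrist_force: [-1.0, 0.3, -2.8]
gripper_width: 0.0121
grip_force: 107.5
```

Run:
```python
from scoop import *
s=manip.sense();t=s["tool_pos"];Rm=R.from_rotvec(s["tcp_rot"]).as_matrix();print(t,np.arctan2(Rm[1,0],Rm[0,0]),s["wrist_force"],s["moment"],s["joints"])
C=np.array([.549,.390]);d=np.array([np.cos(-.08),np.sin(-.08)])
for k in(.284,.164):
    g=C-k*d;print(g,Rm[:2,:2].T@(g-t[:2]))
```

```text
[0.46358539 0.02859955 0.10539378] 3.057924997216574 [-0.9993629   0.33196351 -2.76308356] [ 0.00812915  0.06181427 -0.03828684] [ 6.17802297e-02  2.53491752e-01 -5.02400156e-01  8.15090570e-01
 -2.40969286e-04  1.45447889e-01]
[0.26590832 0.41269577] [0.22908452 0.36623272]
[0.38552452 0.40310601] [0.10908533 0.36667284]
```

>>> {"name": "step_arm", "arguments": {"motion": [1,0.01,0.04,0,0,1,0.02,0.08,0,0,1,0.03,0.12,0,0,1,0.04,0.12,0,0,1,0.05,0.12,0,0,1,0.06,0.12,0,0,1,0.07,0.12,0,0,1,0.07,0.12,0,0,1,0.07,0.12,0,0,1,0.07,0.12,0,0,1,0.07,0.12,0,0,1,0.07,0.12,0,0]}}

```text
time_s: 21.37
tool_pos: [0.4111, 0.1668, 0.1055]
tcp_rot: [-0.13, -3.139, -0.001]
wrist_force: [0.7, 0.5, -2.6]
gripper_width: 0.0122
grip_force: 107.5
```

>>> {"name": "step_arm", "arguments": {"motion": [1,0.07,0.12,0,0,1,0.07,0.12,0,0,1,0.07,0.12,0,0,1,0.07,0.12,0,0,1,0.07,0.12,0,0,1,0.07,0.12,0,0,1,0.07,0.12,0,0,1,0.07,0.12,0,0,1,0.07,0.12,0,0,1,0.07,0.12,0,0,1,0.07,0.12,0,0,1,0.07,0.12,0,0]}}

```text
time_s: 22.37
tool_pos: [0.339, 0.3172, 0.1055]
tcp_rot: [-0.13, -3.139, -0.001]
wrist_force: [0.5, -0.2, -3.3]
gripper_width: 0.012
grip_force: 107.5
```

>>> {"name": "step_arm", "arguments": {"motion": [1,0.07,0.12,0,0,1,0.07,0.12,0,0,1,0.07,0.12,0,0,1,0.07,0.12,0,0,1,0.07,0.12,0,0,1,0.07,0.12,0,0,1,0.07,0.1,0,0,1,0.07,0.08,0,0,1,0.07,0,0,0,1,0.07,0,0,0,1,0.05,0,0,0,1,0.03,0,0,0]}}

```text
time_s: 23.37
tool_pos: [0.2685, 0.4112, 0.1053]
tcp_rot: [-0.13, -3.138, 0.002]
wrist_force: [0.3, -0.1, -3.1]
gripper_width: 0.0122
grip_force: 107.6
```

>>> {"name": "step_arm", "arguments": {"motion": [1,0,0,0.04,0,1,0,0,0.06,0,1,0,0,0.08,0,1,0,0,0.08,0,1,0,0,0.08,0,1,0,0,0.06,0,1,0,0,0.05,0,1,0,0,0,0,1,0,0,0,0]}}

```text
time_s: 24.12
tool_pos: [0.2695, 0.4119, 0.06]
tcp_rot: [-0.13, -3.138, 0.001]
wrist_force: [0.5, -0.5, -3.1]
gripper_width: 0.0123
grip_force: 107.6
```

Run:
```python
from scoop import *
im=vision.read_camera("top");sc=vision.read_camera("scene")
s=manip.sense();t=s["tool_pos"];Rm=R.from_rotvec(s["tcp_rot"]).as_matrix();print(t,np.arctan2(Rm[1,0],Rm[0,0]),s["wrist_force"],s["moment"])
C=np.array([.549,.390]);d=np.array([np.cos(-.08),np.sin(-.08)])
g=C-.164*d;print(g,Rm[:2,:2].T@(g-t[:2]))
print(proj("top",t),proj("scene",t))
a=cv2.resize(im[160:310,90:240,::-1],(400,400),interpolation=cv2.INTER_CUBIC)
b=cv2.resize(sc[70:220,220:370,::-1],(400,400),interpolation=cv2.INTER_CUBIC)
cv2.imwrite("pics/c7.png",np.hstack([a,b]))
```

```text
[0.26987673 0.41243636 0.0606927 ] 3.058791532600293 [ 0.74531236 -0.61924968 -2.73083198] [ 0.05127593  0.08306851 -0.02371864]
[0.38552452 0.40310601] [-0.11602325  0.00026643]
[147.42015266 310.83652371] [269.96072429  83.58711221]
```

View pics/c7.png

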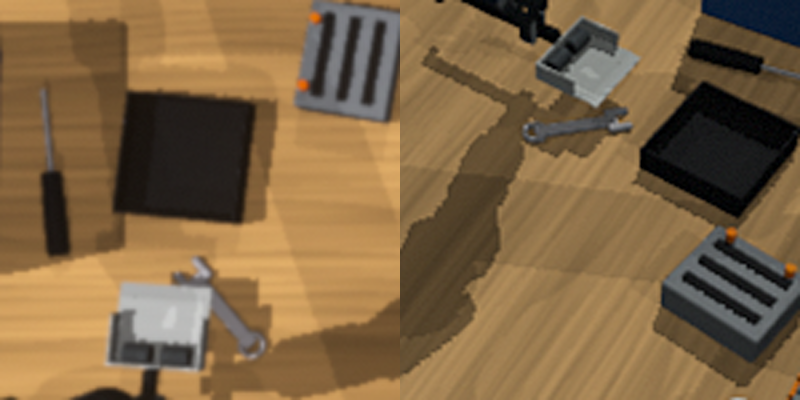

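The sleeves sit against the pan's rear wall, at (138,352) and (177,355) in the left crop, and the scoop points at the tray centred at (185,157). The tool can't be tilted, so I'll dash forward over the tray's rim and stop hard to make the sleeves roll off the lip into the tray.

>>> {"name": "step_arm", "arguments": {"motion": [1,-0.1,0,0,0,1,-0.28,0,0,0,1,-0.4,0,0,0,1,-0.38,0,0,0,1,0,0,0,0,1,0,0,0,0,1,0,0,0,0,1,0,0,0,0,1,0,0,0,0,1,0,0,0,0,1,0,0,0,0,1,0,0,0,0]}}

```text
time_s: 25.22
tool_pos: [0.3849, 0.4028, 0.0608]
tcp_rot: [0.129, 3.139, 0.0]
wrist_force: [0.3, -0.2, -1.4]
gripper_width: 0.0119
grip_force: 107.8
```

Run:
```python
from scoop import *
im=vision.read_camera("top");sc=vision.read_camera("scene")
s=manip.sense();print(s["tool_pos"],s["wrist_force"],s["moment"])
f=lambda a:np.clip(a.astype(float)*2,0,255).astype(np.uint8)
a=cv2.resize(f(im[180:300,110:230,::-1]),(400,400),interpolation=cv2.INTER_CUBIC)
b=cv2.resize(f(sc[50:170,250:370,::-1]),(400,400),interpolation=cv2.INTER_CUBIC)
cv2.imwrite("pics/c8.png",np.hstack([a,b]))
```

```text
[0.38504419 0.40274848 0.0606425 ] [ 0.58951326  0.38262886 -1.34637261] [ 0.04638018  0.01138771 -0.00993162]
```

View pics/c8.png

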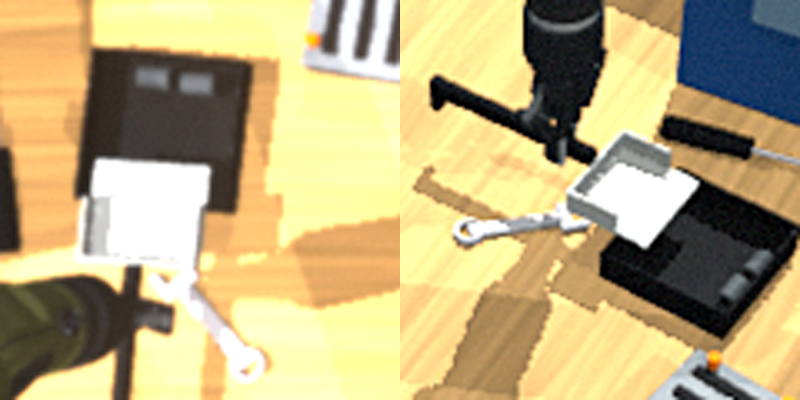

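Both sleeves are in the tray, at (152,77) and (196,82) in the left crop, and the pan is empty. I'll carry the scoop to open bench.

>>> {"name": "step_arm", "arguments": {"motion": [1,0,0,-0.15,0,1,0,0,-0.2,0,1,0,0,-0.15,0,1,0,-0.1,0,0,1,0,-0.2,0,0,1,0,-0.25,0,0,1,0,-0.25,0,0,1,0,-0.25,0,0,1,-0.05,-0.25,0,0,1,-0.05,-0.25,0,0,1,-0.05,-0.25,0,0,1,-0.05,-0.25,0,0]}}

```text
time_s: 26.32
tool_pos: [0.3872, 0.1945, 0.1097]
tcp_rot: [-0.13, -3.138, 0.002]
wrist_force: [0.2, -0.2, -2.2]
gripper_width: 0.012
grip_force: 107.9
```

>>> {"name": "step_arm", "arguments": {"motion": [1,-0.05,-0.25,0,0,1,-0.05,-0.25,0,0,1,-0.05,-0.25,0,0,1,-0.05,-0.25,0,0,1,0,-0.2,0,0,1,0,-0.1,0,0,1,0,0,0.15,0,1,0,0,0.2,0,1,0,0,0.2,0,1,0,0,0.15,0,1,0,0,0.05,0,1,0,0,0,0]}}

```text
time_s: 27.32
tool_pos: [0.3954, 0.0652, 0.0341]
tcp_rot: [-0.13, -3.135, 0.001]
wrist_force: [0.2, 0.8, -0.9]
gripper_width: 0.0124
grip_force: 108.0
```

Lower 24 mm more, slowly.

>>> {"name": "step_arm", "arguments": {"motion": [1,0,0,0.08,0,1,0,0,0.06,0,1,0,0,0.04,0,1,0,0,0.03,0,1,0,0,0.02,0,1,0,0,0,0,1,0,0,0,0]}}

```text
time_s: 27.9
tool_pos: [0.3975, 0.0654, 0.0125]
tcp_rot: [0.13, 3.139, -0.0]
wrist_force: [-0.0, -1.1, -1.9]
gripper_width: 0.0121
grip_force: 108.0
```

>>> {"name": "step_arm", "arguments": {"motion": [1,0,0,0.015,0,1,0,0,0.015,0,1,0,0,0,0,1,0,0,0,0]}}

```text
time_s: 28.23
tool_pos: [0.3978, 0.0654, 0.0098]
tcp_rot: [0.13, 3.138, 0.0]
wrist_force: [-1.0, -0.9, 2.6]
gripper_width: 0.0119
grip_force: 108.3
```

Contact. I'll release and rise.

>>> {"name": "step_arm", "arguments": {"motion": [0.6,0,0,0,0,0,0,0,0,0,-1,0,0,0,0,-1,0,0,0,0,-1,0,0,0,0,-1,0,0,-0.1,0,-1,0,0,-0.3,0,-1,0,0,-0.4,0,-1,0,0,-0.4,0,-1,0,0,-0.3,0,-1,0,0,0,0,-1,0,0,0,0]}}

```text
time_s: 29.23
tool_pos: [0.3992, 0.0657, 0.1614]
tcp_rot: [0.13, 3.134, 0.002]
wrist_force: [0.3, -0.4, -0.4]
gripper_width: 0.0853
grip_force: 0.0
```

Run:
```python
from scoop import *
im=vision.read_camera("top");s=manip.sense();print(s["tool_pos"],s["wrist_force"],s["joint_vel"].round(3))
# sleeves in the tray, pan of the scoop
hsv=cv2.cvtColor(im,cv2.COLOR_RGB2HSV);v=hsv[...,2]
C=np.array([.549,.390]);u0,v0=proj("top",[*C,.02]).astype(int)
sub=v[v0-19:v0+20,u0-19:u0+20];m=(sub>np.median(sub)+12).astype(np.uint8)
n,_,st,ce=cv2.connectedComponentsWithStats(m)
for i in range(1,n):
    if st[i,4]>8:print("tray",st[i,4],onz("top",ce[i]+[u0-19,v0-19],.02)-[*C,0])
m=((hsv[...,1]<60)&(v>130)).astype(np.uint8);u,w=proj("top",[.477,.059,.003]).astype(int)
k=np.zeros_like(m);k[w-25:w+25,u-25:u+25]=1;c=max(cv2.findContours(m&k,0,2)[0],key=cv2.contourArea);print("pan",onz("top",cv2.minAreaRect(c)[0],.003),cv2.minAreaRect(c))
```

```text
[0.39772772 0.06543615 0.15984217] [ 0.19730106 -0.0342107  -0.58880022] [ 0.     0.024 -0.043 -0.006 -0.001  0.001]
tray 45 [0.05727934 0.01589007 0.02      ]
tray 51 [ 0.05361477 -0.02579972  0.02      ]
pan [0.48391605 0.06086311 0.003     ] ((264.8088073730469, 237.9852752685547), (33.36297607421875, 28.684492111206055), 4.39870548248291)
```

```bash
python3 -c "
from station import manip
print(manip.sign_off())"
```

```text
the job is handed in; nothing more can be done
None
```

Job handed in: both sleeves are at rest in the tray and the scoop lies flat on the open bench, let go (no verdict returned); I emptied it with a forward dash and hard stop, since the tool can't tilt, and viewed 12 pictures, two over the limit of 10.

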